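Pack out the end clamp and hold it shut

ROBOT

A 6-joint arm with a two-finger parallel gripper is mounted at the origin on a cart in front of the work surface, level with it; the furniture and walls round the work are solid. World frame = base frame: x ahead of the robot, y to its left, z up, the work surface at z = 0. Lengths are in m, angles in rad, forces in N, time in s.
With the tool pointing down it reaches from about 0.35 to 0.775 m from the base axis. Payload 5.5 kg.
Tool frame: the origin (TCP) lies where the fingers leave the gripper's body, on its centre line; the fingertips stand 73 mm ahead of it and the grasp point (between the pads) lies 54 mm ahead of it; z points along the fingers, y is the direction in which the jaws open and shut (so a half turn about z gives the same grasp; the last joint's range is limited). The gripper opens to 85 mm and grips with 20 to 120 N. Pads are 22 mm wide; open, the fingers measure 114 mm over their backs; the gripper's body (76 mm by 85 mm) begins 54 mm behind the grasp point. The pads swing forward as they close: fully open they stand 13 mm farther back than shut.
Start: joints at [0.965, 0.313, 0.046, 1.304, 0, 1.431], TCP at [0.258, 0.514, 0.304] pointing down, gripper open.
Joint ranges: [-2.76, 2.76], [-0.86, 1.69], [-1.03, 1.26], [-2.2, 2.34], [-1.47, 1.5], [-3.14, 3.14]. Speed limits (rad/s): [2.57, 2.57, 3.14, 3.14, 3.14, 3.14].

INTERFACE

Orientations are given as a unit quaternion [w, x, y, z].
In Python, from workcell import env, read_camera, job, cut_out gives the robot as it stands.
- The arm moves only by the tool servo_tool, never from a script. Its argument "deltas" is a list of rows, each an object of numbers: "dx", "dy", "dz": the shift along the world's x, y, z in mm; "rx", "ry", "rz": the turn, a rotation vector about the world's x, y, z in rad; "fingers": the closure, from -1 (fully open) to 1 (shut). A call has 1 to 8 rows; each row shifts and turns the commanded pose from where the row before left it; what a row does not reach is not made up. A row lasts 1/10 s, in which the tool goes at most 50 mm and 8.59 degrees, less where a joint would pass 70% of its speed; a pose out of reach is approached as far as the arm can. A call is refused whole if a number of a shift passes 50 or a number of a turn 0.15, either way. A call with a gripper value outside its range is refused whole. The fingers move at their own pace and stop on an object; "newtons" is the grip in N (left out, the last holds). Time passes only in rows, so rows that do not move let the fingers close. It gives the time, the measured TCP pose, the force and the opening at its end, in the units of the state.
- env.get_state(): the state, without advancing time (a new reading comes with each control period).
- read_camera(name): name is "side" or "top" or "wrist"; returns a dict with "img" (480x640x3 uint8, red, green, blue), "intrinsics" (3x3 intrinsics, pixels), "k1" (the pictures are not rectified: a ray, as slopes to the right and down, at radius r is drawn at 1 + k1 r^2 times it, then the intrinsics apply), "extrinsics" (4x4, takes a point from camera to world coordinates); the wrist camera has in their place "hand_eye" (4x4, takes a point from camera to tool coordinates, whose origin is the TCP and whose axes are the flange's). Camera axes: x right, y down, z forward; pixel columns grow to the right and rows downward; lengths in m; the calibration is good to about 2 mm. A picture is of the moment at which its call begins: read the wrist's pose just before it. There is no depth.
- job.hand_in(): hands the job in, once; it reports no verdict.
Trained networks look in the newest picture that a camera, given by its name, has taken for a name from the list of things; names that differ only in an ending like _2 or _b are one class to them, and where a whole thing is asked for, a point or a joint stands for the part that bears it (a point fixed in the world has none). Each returns a list of dicts, best first, with "confidence" (0 to 1); they miss things now and then, are a little off and sometimes report something else, mostly with a low value. They report only what shows in the picture. A call takes as long as a camera call.
- cut_out(target, camera): "region" (480x640 bool, what is visible of it) and "extent" ([left, top, right, bottom] in pixels, round what is visible of it).
The state is a dict: "clock": time; "joint_pos": joint angles; "qvel": joint speeds; "tau": joint torques, N m; "tcp_pos": TCP position; "orientation": TCP orientation; "wrist_force": force on the tool from outside, world axes, zero at the start; "ft_torque": the same for the moment, N m; "finger_gap": finger opening in m.
Only numpy, scipy, OpenCV 4.12 (cv2) and the standard library are available. Lean on these libraries where they do the work, as an engineer would, in place of code of your own. Each camera call takes 0.05 s, during which the arm holds its last target. There are 200 camera calls.

TASK

First turn both fence knobs clockwise to their end stops, the near one and then the far one. Then stand plywood packers from the rack upright on the base board in the gap between the workpiece and the ram's pad, in the middle, adding no more than it takes for the ram to bite: when you push the ram forward its sprung pad must press the stack firmly against the fence before the ram runs out of stroke. Finish while still holding the ram pushed forward with the stack clamped (it springs back if let go); leave unused packers in the rack, and the spare workpiece and the other things on the bench alone.

Things in the scene. Friction and masses are not known exactly. Their poses are not given: they have to be found in the camera images.
- clamp: Clamp on a fixed grey base board, 340 x 206 mm, top 44 mm above the bench. Grey guide block (x -74 to -34 mm, 60 wide, 50 high) on a foot; steel rails 10 high, 22 wide, 82 mm either side of the centre line. Origin: board top, centre line, below the front face of the pad when the ram is fully back. x: the ram's push, toward the fence; z up; y across. Between pad and fence the board is bare.
- fence: Fixed aluminium fence bar, 34 mm thick, 190 mm long, 40 mm high, across the end of the bed. Origin on the base board under the middle of the working face that looks at the pad; axes as the clamp's. Its face is 112 to 116 mm from the pad of the fully retracted ram.
- knob_near_grip (a point): Point on the upright axis of the fence knob nearer the robot, 73 mm above the base board, the height to grip. The knob stands on the fence top, 72 mm from its middle. Its grip is a straight bar 36 mm long, 14 mm thick, top 10 mm above this point, foot 24 mm below. At joint value 0 the bar lies along the fence's x; it turns with the knob.
- knob_far_grip (a point): The same for the fence knob farther from the robot.
- knob_near (a joint): Turn of the near knob, rad: grows clockwise seen from above, from 0 to its end stop at 1.4 (starts between 0 and 0.25; tight from 1.28 on). Stiff with friction, about 0.06 N m.
- knob_far (a joint): Turn of the far knob, the same.
- ram (a joint): Forward travel of the ram, m: 0 fully back, 0.044 at the end of its stroke. A light spring (1.6 to 3.4 N) pushes it back.
- ram_handle (a point): Point in the ram's upright wooden handle, 78 mm above the base board, on its centre. The handle is 20 mm thick along the clamp's x, 34 mm wide, and its top is 95 mm above the base board; it stands 130 mm behind the pad's face, behind the guide block, and moves with the ram.
- pad (a joint): How far the sprung pad is pushed in against the ram's head, m: 0 free, 0.010 fully in. The spring presses with 3 N at 0 and 0.9 N more for each mm.
- pad_face (a point): Middle of the front face of the pad (rubber, 46 mm wide, 4 to 40 mm above the base board) on the front of the ram.
- work_wide: Pine block 60 mm along x, 100 along y, 40 high; origin: centre of underside. One of two pine blocks, by chance, lies on the board near the fence, x along the clamp's x (maybe some mm short of the fence; it slides up to it): the workpiece. The other is spare, beyond the fence to the robot's right on a separate fixed grey board 100 x 130 mm, also 44 mm high; leave it.
- work_narrow: Pine block 45 mm along its x, 120 mm along y, 45 mm high; the other one.
- rack: Fixed wooden block 130 x 76 x 30 mm with three slots side by side along its x, 38 mm apart, 18 mm deep, each holding one packer upright; origin at the centre of its underside.
- packer_0: Plywood packer, 20 mm thick (its x), 60 mm wide (its y), 45 mm high, with a grip tab 26 mm wide and 20 mm thick on its top, up to 82 mm above its underside. Origin at the centre of its underside; z up. Starts in the rack, underside 12 mm above the bench, its y along the rack's y. Goes into the gap with its thickness along the clamp's x; one or two are needed. 80 g.
- packer_1: Plywood packer, 20 mm thick (its x), 60 mm wide (its y), 45 mm high, with a grip tab 26 mm wide and 20 mm thick on its top, up to 82 mm above its underside. Origin at the centre of its underside; z up. Starts in the rack, underside 12 mm above the bench, its y along the rack's y. Goes into the gap with its thickness along the clamp's x; one or two are needed. 80 g.
- packer_2: Plywood packer, 20 mm thick (its x), 60 mm wide (its y), 45 mm high, with a grip tab 26 mm wide and 20 mm thick on its top, up to 82 mm above its underside. Origin at the centre of its underside; z up. Starts in the rack, underside 12 mm above the bench, its y along the rack's y. Goes into the gap with its thickness along the clamp's x; one or two are needed. 80 g.
- hammer: Hammer with wooden handle, 312 mm long, a bystander; origin at the centre of its underside. Leave alone.
- plane: Small wooden plane, 150 mm long, a bystander; origin at the centre of its underside. Leave alone.
- tin: Round grey tin, 80 mm across, 44 mm high, a bystander; origin at the centre of its underside. Leave alone.
- tape: Roll of tape, 93 mm across, 24 mm high, a bystander; origin at the centre of its underside. Leave alone.
- offcut: Flat plywood offcut, 70 x 90 x 12 mm, a bystander; origin at the centre of its underside. Leave alone.

How it is judged:
On the way, in this order (a step that is already met when the one before it is completed fails the run):
1. the near fence knob is at its end stop (value of joint knob_near above 1.28 rad), for 0.1 s.
2. both fence knobs are at their end stops (value of joint each of knob_near, knob_far above 1.28 rad), for 0.2 s.
3. a packer stands upright in the gap, let go (((y of packer_0 in the frame of clamp between -0.02 and 0.02 m and angle between packer_0's own z axis and vertical below 0.12 rad and z of packer_0 in the frame of clamp below 0.006 m and x of packer_0 in the frame of clamp between 0 and 0.1 m and contact force between the fingers and packer_0 below 0.3 N) or (y of packer_1 in the frame of clamp between -0.02 and 0.02 m and angle between packer_1's own z axis and vertical below 0.12 rad and z of packer_1 in the frame of clamp below 0.006 m and x of packer_1 in the frame of clamp between 0 and 0.1 m and contact force between the fingers and packer_1 below 0.3 N) or (y of packer_2 in the frame of clamp between -0.02 and 0.02 m and angle between packer_2's own z axis and vertical below 0.12 rad and z of packer_2 in the frame of clamp below 0.006 m and x of packer_2 in the frame of clamp between 0 and 0.1 m and contact force between the fingers and packer_2 below 0.3 N))), for 0.1 s.
At the end, for the whole second after the job is handed in: Knobs past 1.28 rad; pad in over 3 mm, pressing over 5 N on a packer; workpiece on fence over 3 N; pad face over 21 mm forward (no packer too many); used packers upright on the base board within 20 mm of centre line, not touched by fingers, the rest in the rack; robot pushing the ram over 3 N (all of step 2 and ((contact force between pad and packer_0 above 5 N and y of packer_0 in the frame of clamp between -0.02 and 0.02 m and angle between packer_0's own z axis and vertical below 0.12 rad and z of packer_0 in the frame of clamp below 0.006 m) or (contact force between pad and packer_1 above 5 N and y of packer_1 in the frame of clamp between -0.02 and 0.02 m and angle between packer_1's own z axis and vertical below 0.12 rad and z of packer_1 in the frame of clamp below 0.006 m) or (contact force between pad and packer_2 above 5 N and y of packer_2 in the frame of clamp between -0.02 and 0.02 m and angle between packer_2's own z axis and vertical below 0.12 rad and z of packer_2 in the frame of clamp below 0.006 m)) and (contact force between fence and work_wide above 3 N or contact force between fence and work_narrow above 3 N) and value of joint pad above 0.003 m and x of pad_face in the frame of clamp above 0.021 m and contact force between any of the fingers, the arm and ram above 3 N and contact force between the fingers and packer_0 below 0.3 N and contact force between the fingers and packer_1 below 0.3 N and contact force between the fingers and packer_2 below 0.3 N and ((y of packer_0 in the frame of clamp between -0.02 and 0.02 m and angle between packer_0's own z axis and vertical below 0.12 rad and z of packer_0 in the frame of clamp below 0.006 m and x of packer_0 in the frame of clamp between 0 and 0.1 m) or distance of packer_0 from where it was at the start of the episode below 0.02 m) and ((y of packer_1 in the frame of clamp between -0.02 and 0.02 m and angle between packer_1's own z axis and vertical below 0.12 rad and z of packer_1 in the frame of clamp below 0.006 m and x of packer_1 in the frame of clamp between 0 and 0.1 m) or distance of packer_1 from where it was at the start of the episode below 0.02 m) and ((y of packer_2 in the frame of clamp between -0.02 and 0.02 m and angle between packer_2's own z axis and vertical below 0.12 rad and z of packer_2 in the frame of clamp below 0.006 m and x of packer_2 in the frame of clamp between 0 and 0.1 m) or distance of packer_2 from where it was at the start of the episode below 0.02 m)); the arm keeps its last pose, push and grip.
It fails at once if a bystander is moved by more than 30 mm (distance of any of hammer, plane, tin, tape, offcut from where it was at the start of the episode above 0.03 m).
It fails at once if the spare workpiece is moved by more than 30 mm (the one in the bed only ever slides a little) (distance of any of work_wide, work_narrow from where it was at the start of the episode above 0.03 m).
It also fails if it takes over 69 s, if anything falls off the work surface, if the arm or the gripper's body presses on something with over 40 N, if the wrist force passes 120 N, or if a joint passes its speed limit or range.

## Working session

There is one attempt and no reset: what is moved stays moved. The work goes in short steps, Python scripts to look and compute and a tool call to move; the robot and the scene stay as the last step left them, time stands still between calls to the robot, and variables do not carry over. Pictures are saved under pics/ and viewed, about 8 in all and at most 12, crops included, and the job is handed in when it is done.

Besides the shell and the picture viewer there is one more tool, called after "Emit:" as a command line: name --argument value ..., lists and objects as JSON in quotes. servo_tool: Moves the arm, as the interface text tells. Its arguments: {"type":"object","properties":{"deltas":{"type":"array"},"newtons":{"type":"number"}},"required":["deltas"]}

```bash
mkdir -p pics; ls; cat > h.py <<'E'
import numpy as np, cv2
from workcell import env, read_camera, job, cut_out
from scipy.spatial.transform import Rotation as R
def rot(q): return R.from_quat([q[1],q[2],q[3],q[0]]).as_matrix()
def cam(name):
    s=env.get_state(); c=read_camera(name)
    if name=='wrist':
        T=np.eye(4);T[:3,:3]=rot(s['orientation']);T[:3,3]=s['tcp_pos'];E=T@np.array(c['hand_eye'])
    else: E=np.array(c['extrinsics'])
    return dict(img=c['img'],K=np.array(c['intrinsics']),k=float(c['k1']),E=E)
def proj(c,P):
    P=np.atleast_2d(P);p=(P-c['E'][:3,3])@c['E'][:3,:3];s=p[:,:2]/p[:,2:];r=(s**2).sum(1,keepdims=True)
    s=s*(1+c['k']*r);return s@c['K'][:2,:2].T+c['K'][:2,2]
def back(c,uv,z):
    uv=np.atleast_2d(np.array(uv,float));d=np.array([c['k'],0,0,0,0.]);
    s=cv2.undistortPoints(uv[:,None],c['K'],d)[:,0];r=np.c_[s,np.ones(len(s))]@c['E'][:3,:3].T
    t=(z-c['E'][2,3])/r[:,2];return c['E'][:3,3]+t[:,None]*r
E
python3 - <<'E'
from h import *
s=env.get_state();print({k:np.round(v,3) for k,v in s.items()})
for n in ('top','side'):
    c=cam(n);cv2.imwrite(f'pics/{n}0.png',c['img'][...,::-1]);print(n,c['k'],np.round(c['E'],3).tolist(),c['K'][0,0])
    for t in ['clamp','fence','knob_near','knob_far','ram','pad','rack','packer_0','work_wide','work_narrow','hammer','plane','tin','tape','offcut']:
        for o in cut_out(t,n)[:3]:
            m=o['region'].astype(np.uint8);ys,xs=np.nonzero(m)
            if len(xs)<5: continue
            r=cv2.minAreaRect(np.c_[xs,ys].astype(np.float32));print(t,round(o['confidence'],2),np.round(o['extent']),np.round(r[0]),np.round(r[1]),round(r[2],1))
E
```

```text
pics
{'clock': np.float64(0.0), 'joint_pos': array([ 0.965,  0.314,  0.045,  1.304, -0.   ,  1.431]), 'qvel': array([ 0.003, -0.   ,  0.   ,  0.001,  0.001,  0.   ]), 'tau': array([ 1.0000e-03, -4.8062e+01,  2.9854e+01,  1.9000e-02,  0.0000e+00,
       -0.0000e+00]), 'tcp_pos': array([0.258, 0.513, 0.303]), 'orientation': array([-0.   ,  0.231,  0.973, -0.001]), 'wrist_force': array([ 0.581, -0.646, -0.492]), 'ft_torque': array([-0.028, -0.005,  0.013]), 'finger_gap': np.float64(0.086)}
top -0.042875980163657124 [[-0.044, -0.818, 0.574, -0.387], [-0.999, 0.041, -0.018, 0.12], [-0.009, -0.574, -0.819, 1.405], [0.0, 0.0, 0.0, 1.0]] 571.103084231249
clamp 0.85 [245. 214. 341. 278.] [294. 247.] [65. 93.] 88.0
fence 0.69 [314. 201. 333. 255.] [323. 228.] [52. 13.] 85.5
knob_near 0.62 [328. 247. 331. 253.] [328. 248.] [6. 4.] 90.0
knob_far 0.58 [316. 201. 330. 218.] [322. 208.] [13. 12.] 90.0
knob_far 0.25 [384. 247. 409. 286.] [398. 268.] [39. 25.] 81.0
ram 0.52 [445. 278. 502. 308.] [472. 292.] [27. 57.] 90.0
ram 0.37 [318. 202. 330. 219.] [322. 209.] [12. 11.] 90.0
rack 0.73 [488. 239. 
[... 1566 characters left out ...]
.] [21. 22.] 90.0
rack 0.37 [327. 229. 341. 245.] [332. 236.] [17.  9.] 90.0
packer_0 0.83 [333. 280. 360. 314.] [345. 297.] [29. 30.] 13.2
packer_0 0.64 [335. 275. 363. 306.] [351. 288.] [29. 24.] 24.4
packer_0 0.64 [280. 263. 296. 278.] [291. 267.] [20.  9.] 38.7
work_wide 0.63 [351. 214. 372. 237.] [359. 223.] [22. 20.] 0.0
work_narrow 0.64 [344. 275. 365. 306.] [353. 289.] [33. 12.] 63.4
work_narrow 0.57 [275. 241. 327. 273.] [300. 255.] [49. 23.] 8.1
hammer 0.96 [246. 342. 313. 477.] [295. 403.] [137.  54.] 61.2
tin 0.15 [296. 340. 344. 381.] [320. 360.] [39. 45.] 90.0
tape 0.97 [297. 341. 347. 381.] [320. 360.] [38. 45.] 90.0
offcut 0.61 [369. 258. 390. 276.] [379. 268.] [16. 17.] 21.8
```

```bash
python3 - <<'E'
import cv2
a=cv2.imread('pics/top0.png')[170:350,80:540];a=cv2.resize(a,None,fx=1.74,fy=1.74,interpolation=cv2.INTER_CUBIC)
b=cv2.imread('pics/side0.png')[190:400,200:480];b=cv2.resize(b,None,fx=2.857,fy=2.857,interpolation=cv2.INTER_CUBIC)
cv2.imwrite('pics/a.png',a);cv2.imwrite('pics/b.png',b[:600])
E
```

```text
(no output)
```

View pics/a.png

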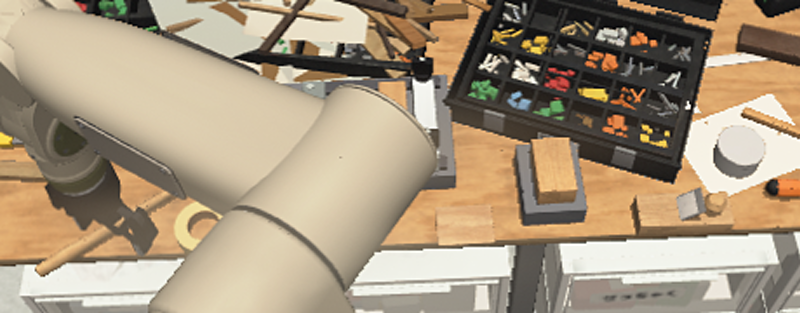

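View pics/b.png

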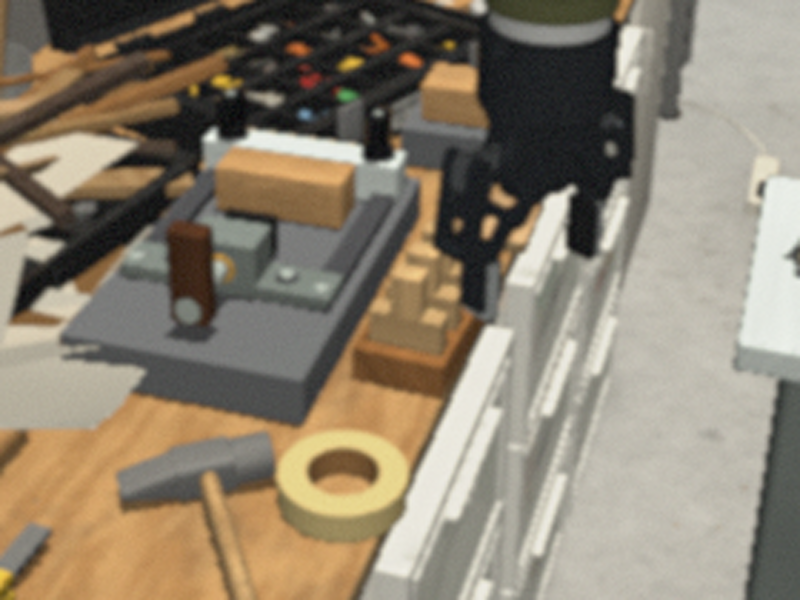

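```bash
python3 - <<'E'
from h import *
c=cam('top')
f=lambda u,v,z:np.round(back(c,(u,v),z)[0],3)
print('fence',f(323,228,.084),'spare',f(398,268,.044),'offcut',f(346,300,0.012),'knobfar',f(322,206,.12))
c=cam('side')
g=lambda u,v,z:np.round(back(c,(200+u/2.857,190+v/2.857),z)[0],3)
print('handle top',g(190,228,.139),'fence L top',g(205,135,.084),'R',g(407,152,.084),'knobs',g(232,92,.127),g(378,110,.127))
print('base corners',g(65,338,.044),g(300,380,.044),g(418,185,.044),'rack near corner',g(355,348,.03),g(435,375,.03),'tab tops',g(412,265,.094))
print('tape',g(345,475,.024),'hammer',g(195,465,.02))
E
for i in 1; do :; done
```

```text
fence [0.576 0.094 0.084] spare [ 0.456 -0.111  0.044] offcut [0.379 0.04  0.012] knobfar [0.628 0.094 0.12 ]
handle top [0.552 0.355 0.139] fence L top [0.655 0.103 0.084] R [0.465 0.075 0.084] knobs [0.631 0.091 0.127] [0.49  0.084 0.127]
base corners [0.646 0.395 0.044] [0.452 0.387 0.044] [0.457 0.062 0.044] rack near corner [0.433 0.315 0.03 ] [0.364 0.329 0.03 ] tab tops [0.398 0.281 0.094]
tape [0.393 0.456 0.024] hammer [0.499 0.476 0.02 ]
```

Emit:
servo_tool --deltas '[{"dz": 30,"dy": -40,"dx": 30},{"dz": 30,"dy": -40,"dx": 30},{"dz": 20,"dy": -40,"dx": 20},{"dy": -40,"dx": 20},{"dy": -40,"dx": 20},{}]'

```text
invalid input at $.deltas[0]: expected keys dx, dy, dz, rx, ry, rz, fingers
```

Emit:
servo_tool --deltas '[{"dx": 15,"dy": -40,"dz": 20,"rx": 0,"ry": 0,"rz": 0,"fingers": -1},{"dx": 25,"dy": -40,"dz": 20,"rx": 0,"ry": 0,"rz": 0,"fingers": -1},{"dx": 25,"dy": -40,"dz": 20,"rx": 0,"ry": 0,"rz": 0,"fingers": -1},{"dx": 25,"dy": -40,"dz": 10,"rx": 0,"ry": 0,"rz": 0,"fingers": -1},{"dx": 25,"dy": -40,"dz": 0,"rx": 0,"ry": 0,"rz": 0,"fingers": -1},{"dx": 25,"dy": -40,"dz": 0,"rx": 0,"ry": 0,"rz": 0,"fingers": -1},{"dx": 20,"dy": -20,"dz": 0,"rx": 0,"ry": 0,"rz": 0,"fingers": -1},{"dx": 0,"dy": 0,"dz": 0,"rx": 0,"ry": 0,"rz": 0,"fingers": -1}]'

```text
clock: 2.5
tcp_pos: [0.4192, 0.2532, 0.373]
orientation: [0.001, 0.233, 0.972, -0.0]
wrist_force: [-1.1, 0.1, -0.4]
finger_gap: 0.0854
```

```bash
python3 - <<'E'
from h import *
print(np.round(read_camera('wrist')['hand_eye'],3).tolist())
c=cam('wrist');cv2.imwrite('pics/w1.png',c['img'][...,::-1]);np.savez('w1.npz',**c)
print(np.round(c['E'],3).tolist())
c2=cam('top');cv2.imwrite('pics/top1.png',c2['img'][...,::-1]);np.savez('top1.npz',**c2)
E
```

```text
[[0.0, -0.955, -0.296, 0.075], [1.0, 0.001, -0.001, -0.0], [0.001, -0.296, 0.955, -0.07], [0.0, 0.0, 0.0, 1.0]]
[[0.452, 0.852, 0.264, 0.351], [0.892, -0.432, -0.135, 0.288], [-0.001, 0.296, -0.955, 0.443], [0.0, 0.0, 0.0, 1.0]]
```

View pics/w1.png

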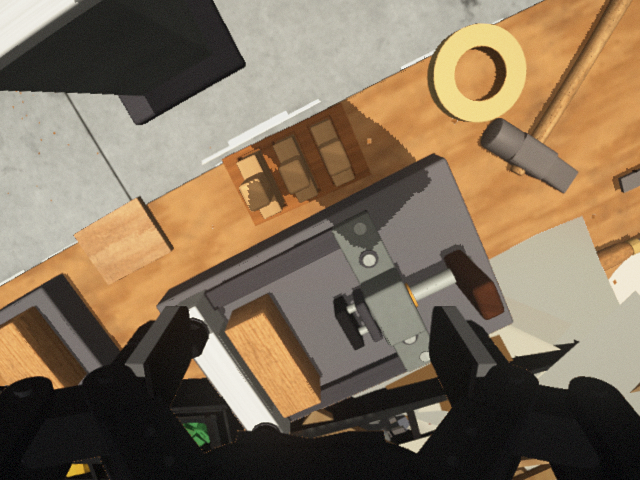

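Emit:
servo_tool --deltas '[{"dx": 10,"dy": -10,"dz": 0,"rx": 0,"ry": 0,"rz": 0.145,"fingers": -1},{"dx": 10,"dy": -10,"dz": 0,"rx": 0,"ry": 0,"rz": 0.145,"fingers": -1},{"dx": 10,"dy": -10,"dz": 0,"rx": 0,"ry": 0,"rz": 0.145,"fingers": -1},{"dx": 10,"dy": -10,"dz": 0,"rx": 0,"ry": 0,"rz": 0.145,"fingers": -1},{"dx": 10,"dy": -10,"dz": 0,"rx": 0,"ry": 0,"rz": 0.145,"fingers": -1},{"dx": 10,"dy": -10,"dz": 0,"rx": 0,"ry": 0,"rz": 0.145,"fingers": -1},{"dx": 10,"dy": -10,"dz": 0,"rx": 0,"ry": 0,"rz": 0.145,"fingers": -1},{"dx": 10,"dy": -10,"dz": 0,"rx": 0,"ry": 0,"rz": 0.145,"fingers": -1}]'

```text
clock: 3.45
tcp_pos: [0.4967, 0.1769, 0.373]
orientation: [-0.0, -0.344, 0.939, 0.0]
wrist_force: [1.0, -0.1, -0.0]
finger_gap: 0.0852
```

Emit:
servo_tool --deltas '[{"dx": 0,"dy": 0,"dz": 0,"rx": 0,"ry": 0,"rz": 0.145,"fingers": -1},{"dx": 0,"dy": 0,"dz": 0,"rx": 0,"ry": 0,"rz": 0.145,"fingers": -1},{"dx": 0,"dy": 0,"dz": 0,"rx": 0,"ry": 0,"rz": 0.145,"fingers": -1},{"dx": 0,"dy": 0,"dz": 0,"rx": 0,"ry": 0,"rz": 0.145,"fingers": -1},{"dx": 0,"dy": 0,"dz": 0,"rx": 0,"ry": 0,"rz": 0.145,"fingers": -1},{"dx": 0,"dy": 0,"dz": 0,"rx": 0,"ry": 0,"rz": 0.145,"fingers": -1},{"dx": 0,"dy": 0,"dz": 0,"rx": 0,"ry": 0,"rz": 0,"fingers": -1}]'

```text
clock: 4.15
tcp_pos: [0.4964, 0.1772, 0.373]
orientation: [-0.0, -0.706, 0.708, 0.0]
wrist_force: [-0.9, 0.3, 0.3]
finger_gap: 0.0853
```

```bash
python3 - <<'E'
from h import *
s=env.get_state();print(s['clock'],np.round(s['joint_pos'],3),np.round(s['tcp_pos'],4),s['orientation'])
c=cam('wrist');cv2.imwrite('pics/w2.png',c['img'][...,::-1]);np.savez('w2.npz',**c)
print(c['K'].tolist(),c['k'])
o=np.load('w1.npz')
for n,p,z in [('cornA',(440,155),.044),('cornB',(512,322),.044),('cornC',(160,300),.044),('w',(228,328),.089),('w',(258,300),.089),('w',(322,375),.089),('w',(290,415),.089)]: print(n,np.round(back(o,p,z)[0],4))
E
```

```text
4.15 [ 0.19   0.209  0.076  1.438  0.    -1.377] [0.4964 0.1772 0.373 ] [-3.58574737e-05 -7.05831336e-01  7.08379909e-01  1.68298262e-04]
[[414.457629379819, 0.0, 310.2441736502251], [0.0, 414.457629379819, 233.36448867132182], [0.0, 0.0, 1.0]] -0.08570503812682864
cornA [0.4473 0.3791 0.044 ]
cornB [0.6545 0.3851 0.044 ]
cornC [0.4552 0.0533 0.044 ]
w [0.4986 0.1233 0.089 ]
w [0.4854 0.1642 0.089 ]
w [0.5883 0.1808 0.089 ]
w [0.6186 0.1281 0.089 ]
```

View pics/w2.png

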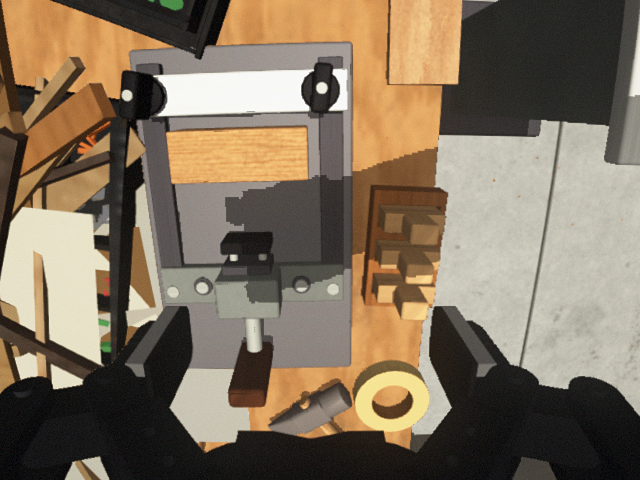

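```bash
cat > fit.py <<'E'
from h import *
from scipy.optimize import least_squares
def T(p,P):
    P=np.atleast_2d(P);c,s=np.cos(p[2]),np.sin(p[2]);return np.c_[p[0]+c*P[:,0]-s*P[:,1],p[1]+s*P[:,0]+c*P[:,1],P[:,2]]
def clampmodel(q): # q: x,y,th,F,boardx0
    F,b=q[3],q[4]
    board=[[b,-.103,.044],[b+.34,-.103,.044],[b+.34,.103,.044],[b,.103,.044]]
    f=[[F+.034,-.095,.084],[F,-.095,.084],[F,.095,.084],[F+.034,.095,.084]]
    return T(q,np.array(board+f))
E
python3 - <<'E'
from fit import *
c=dict(np.load('w2.npz'))
px=np.array([(350,366),(351,43),(131,52),(167,367),(346,69),(347,108),(0,0),(0,0)],float);ok=[0,1,2,4,5]
r=least_squares(lambda q:np.r_[((proj(c,clampmodel(q))-px)[ok]/2).ravel(),(q[3]-.114)/.001],[.55,.22,-1.57,.114,-.17],x_scale=[.1,.1,.1,.01,.1])
q=r.x;print(np.round(q,4),np.round((proj(c,clampmodel(q))-px)[ok],1).tolist())
np.save('q.npy',q)
img=c['img'][...,::-1].copy();S=2.2;x0,y0=115,35
v=cv2.resize(img[y0:300,x0:460],None,fx=S,fy=S,interpolation=cv2.INTER_CUBIC)
def line(P,col):
    u=((proj(c,P)-[x0,y0])*S).astype(int);cv2.polylines(v,[u.reshape(-1,1,2)],True,col,1)
m=clampmodel(q);line(m[:4],(0,255,0));line(m[4:],(0,0,255))
for y in(-.072,.072):
  for z in(.093,.127):
    k=T(q,[[q[3]+.017+a,y+b,z] for a,b in((-.018,-.007),(.018,-.007),(.018,.007),(-.018,.007))]);line(k,(0,255,255))
line(T(q,[[0,-.023,.084],[0,.023,.084],[0,.023,.048],[0,-.023,.048]]),(255,255,0))
for i in range(0,800,100): cv2.putText(v,str(int(x0+i/S)),(i,10),0,.35,(255,255,255));cv2.putText(v,str(int(y0+i/S)),(0,i),0,.35,(255,255,255))
cv2.imwrite('pics/w2o.png',v[:600,:800])
E
```

```text
[ 0.5577  0.2198 -1.5505  0.114  -0.1673] [[0.6, 2.4], [1.3, -0.5], [-4.1, -0.6], [1.4, -1.7], [0.5, 1.8]]
```

View pics/w2o.png

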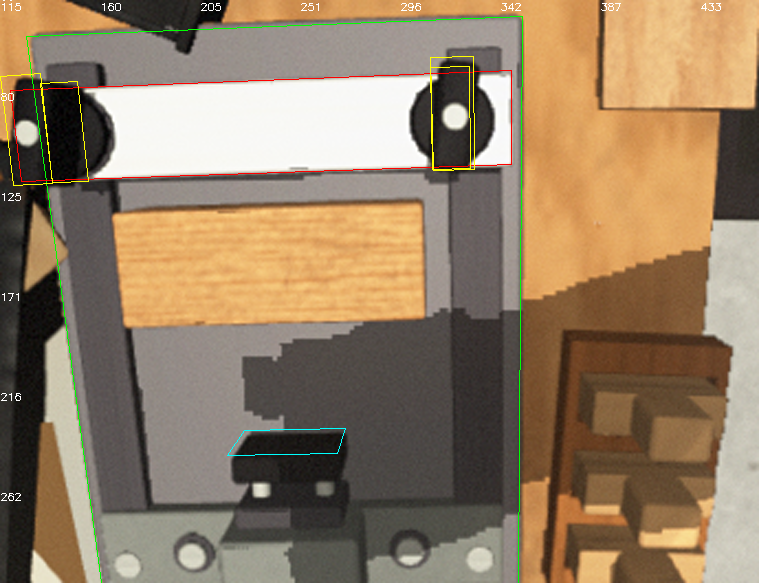

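Emit:
servo_tool --deltas '[{"dx": -4,"dy": -45,"dz": -20,"rx": 0,"ry": 0,"rz": -0.04,"fingers": -0.2},{"dx": -4,"dy": -45,"dz": -30,"rx": 0,"ry": 0,"rz": -0.04,"fingers": -0.2},{"dx": 0,"dy": 0,"dz": -40,"rx": 0,"ry": 0,"rz": -0.04,"fingers": -0.2},{"dx": 0,"dy": 0,"dz": -40,"rx": 0,"ry": 0,"rz": 0,"fingers": -0.2},{"dx": 0,"dy": 0,"dz": -20,"rx": 0,"ry": 0,"rz": 0,"fingers": -0.2},{"dx": 0,"dy": 0,"dz": 0,"rx": 0,"ry": 0,"rz": 0,"fingers": -0.2}]'

```text
clock: 4.8
tcp_pos: [0.4871, 0.0896, 0.2223]
orientation: [-0.002, -0.66, 0.751, 0.002]
wrist_force: [-0.3, -1.0, 0.0]
finger_gap: 0.0507
```

```bash
python3 - <<'E'
from fit import *
s=env.get_state();print(s['clock'],np.round(s['tcp_pos'],4),s['orientation'])
q=np.load('q.npy')
c=cam('wrist');img=c['img'][...,::-1].copy()
print(proj(c,T(q,[[q[3]+.017,-.072,.127]])),T(q,[[q[3]+.017,-.072,.117],[q[3]+.017,.072,.117]]))
k=T(q,[[q[3]+.017+a,-.072+b,.127] for a,b in((-.018,-.007),(.018,-.007),(.018,.007),(-.018,.007))])
cv2.polylines(img,[proj(c,k).astype(int).reshape(-1,1,2)],True,(0,255,255),1)
cv2.imwrite('pics/w3.png',img)
E
```

```text
4.8 [0.4871 0.0896 0.2223] [-0.00246491 -0.66012057  0.75115252  0.00215386]
[[305.82859236 283.68103799]] [[0.48835875 0.08740919 0.117     ]
 [0.6323292  0.09032661 0.117     ]]
```

View pics/w3.png

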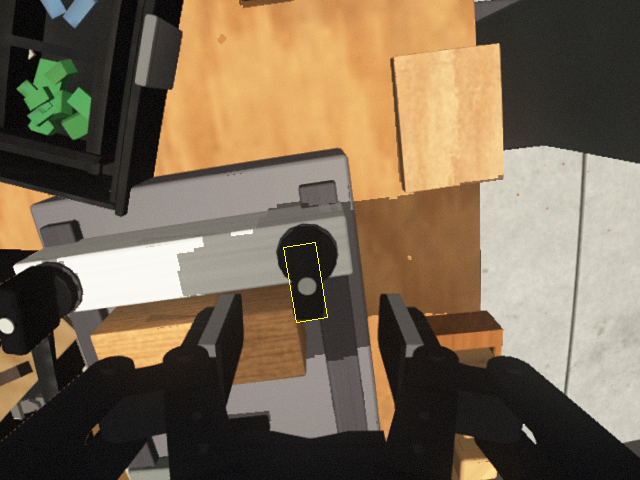

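Emit:
servo_tool --newtons 50 --deltas '[{"dx": 1,"dy": -2,"dz": -26,"rx": 0,"ry": 0,"rz": 0,"fingers": -0.2},{"dx": 0,"dy": 0,"dz": -25,"rx": 0,"ry": 0,"rz": 0,"fingers": -0.2},{"dx": 0,"dy": 0,"dz": 0,"rx": 0,"ry": 0,"rz": 0,"fingers": -0.2},{"dx": 0,"dy": 0,"dz": 0,"rx": 0,"ry": 0,"rz": 0,"fingers": 1},{"dx": 0,"dy": 0,"dz": 0,"rx": 0,"ry": 0,"rz": 0,"fingers": 1},{"dx": 0,"dy": 0,"dz": 0,"rx": 0,"ry": 0,"rz": 0,"fingers": 1},{"dx": 0,"dy": 0,"dz": 0,"rx": 0,"ry": 0,"rz": 0,"fingers": 1}]'

```text
clock: 5.55
tcp_pos: [0.4883, 0.0879, 0.1761]
orientation: [-0.001, -0.661, 0.75, 0.002]
wrist_force: [-10.0, 1.3, 10.3]
finger_gap: 0.0133
```

Emit:
servo_tool --deltas '[{"dx": 0,"dy": 0,"dz": 3,"rx": 0,"ry": 0,"rz": -0.1,"fingers": 1},{"dx": 0,"dy": 0,"dz": 0,"rx": 0,"ry": 0,"rz": -0.145,"fingers": 1},{"dx": 0,"dy": 0,"dz": 0,"rx": 0,"ry": 0,"rz": -0.145,"fingers": 1},{"dx": 0,"dy": 0,"dz": 0,"rx": 0,"ry": 0,"rz": -0.145,"fingers": 1},{"dx": 0,"dy": 0,"dz": 0,"rx": 0,"ry": 0,"rz": -0.145,"fingers": 1},{"dx": 0,"dy": 0,"dz": 0,"rx": 0,"ry": 0,"rz": -0.145,"fingers": 1},{"dx": 0,"dy": 0,"dz": 0,"rx": 0,"ry": 0,"rz": -0.145,"fingers": 1},{"dx": 0,"dy": 0,"dz": 0,"rx": 0,"ry": 0,"rz": -0.1,"fingers": 1}]'

```text
clock: 6.35
tcp_pos: [0.4879, 0.0881, 0.1762]
orientation: [-0.003, -0.184, 0.983, 0.002]
wrist_force: [-3.1, 3.7, -10.0]
finger_gap: 0.013
```

Emit:
servo_tool --deltas '[{"dx": 0,"dy": 0,"dz": 0,"rx": 0,"ry": 0,"rz": -0.1,"fingers": 1},{"dx": 0,"dy": 0,"dz": 0,"rx": 0,"ry": 0,"rz": 0,"fingers": 1}]'

```text
clock: 6.55
tcp_pos: [0.4879, 0.0882, 0.1762]
orientation: [-0.003, -0.136, 0.991, 0.002]
wrist_force: [-4.2, 4.6, -11.0]
finger_gap: 0.013
```

```bash
cat > st.py <<'E'
from h import *
s=env.get_state();y=rot(s['orientation'])[:,1];print(s['clock'],'tcp',np.round(s['tcp_pos'],4),'yaw_y',round(np.arctan2(y[1],y[0]),3),'F',np.round(s['wrist_force'],1),'M',np.round(s['ft_torque'],2),'j6',round(s['joint_pos'][5],2),'gap',round(s['finger_gap'],4))
E
python3 st.py
```

```text
6.55 tcp [0.4879 0.0882 0.1762] yaw_y 1.843 F [ -4.2   4.6 -11. ] M [ 0.68  0.57 -0.05] j6 -0.26 gap 0.013
```

Emit:
servo_tool --deltas '[{"dx": 0,"dy": 0,"dz": -1,"rx": 0,"ry": 0,"rz": -0.06,"fingers": 1},{"dx": 0,"dy": 0,"dz": 0,"rx": 0,"ry": 0,"rz": -0.06,"fingers": 1},{"dx": 0,"dy": 0,"dz": 0,"rx": 0,"ry": 0,"rz": -0.03,"fingers": 1},{"dx": 0,"dy": 0,"dz": 0,"rx": 0,"ry": 0,"rz": 0,"fingers": 1}]'

```text
clock: 6.95
tcp_pos: [0.4878, 0.0883, 0.1762]
orientation: [-0.003, -0.064, 0.998, 0.001]
wrist_force: [-6.2, 2.5, -2.6]
finger_gap: 0.0131
```

```bash
python3 st.py
```

```text
6.95 tcp [0.4878 0.0883 0.1762] yaw_y 1.698 F [-6.2  2.5 -2.6] M [0.61 1.17 1.3 ] j6 -0.11 gap 0.0131
```

Emit:
servo_tool --deltas '[{"dx": 0,"dy": 0,"dz": 0,"rx": 0,"ry": 0,"rz": 0,"fingers": -0.2},{"dx": 0,"dy": 0,"dz": 0,"rx": 0,"ry": 0,"rz": 0,"fingers": -0.2},{"dx": 0,"dy": 0,"dz": 0,"rx": 0,"ry": 0,"rz": 0,"fingers": -0.2},{"dx": 0,"dy": 0,"dz": 25,"rx": 0,"ry": 0,"rz": 0,"fingers": -0.2},{"dx": 0,"dy": 0,"dz": 25,"rx": 0,"ry": 0,"rz": 0.1,"fingers": -0.2},{"dx": 24,"dy": 0,"dz": 0,"rx": 0,"ry": 0,"rz": 0.145,"fingers": -0.2},{"dx": 24,"dy": 0,"dz": 0,"rx": 0,"ry": 0,"rz": 0.145,"fingers": -0.2},{"dx": 24,"dy": 1,"dz": 0,"rx": 0,"ry": 0,"rz": 0.145,"fingers": -0.2}]'

```text
clock: 7.75
tcp_pos: [0.5639, 0.0879, 0.2276]
orientation: [0.001, -0.326, 0.945, -0.0]
wrist_force: [-0.3, -1.0, 1.0]
finger_gap: 0.0513
```

Emit:
servo_tool --deltas '[{"dx": 24,"dy": 1,"dz": 0,"rx": 0,"ry": 0,"rz": 0.145,"fingers": -0.2},{"dx": 24,"dy": 0,"dz": 0,"rx": 0,"ry": 0,"rz": 0.145,"fingers": -0.2},{"dx": 24,"dy": 0,"dz": 0,"rx": 0,"ry": 0,"rz": 0.145,"fingers": -0.2},{"dx": 0,"dy": 0,"dz": 0,"rx": 0,"ry": 0,"rz": 0.145,"fingers": -0.2},{"dx": 0,"dy": 0,"dz": 0,"rx": 0,"ry": 0,"rz": 0.145,"fingers": -0.2},{"dx": 0,"dy": 0,"dz": 0,"rx": 0,"ry": 0,"rz": 0.1,"fingers": -0.2},{"dx": 0,"dy": 0,"dz": 0,"rx": 0,"ry": 0,"rz": 0,"fingers": -0.2}]'

```text
clock: 8.45
tcp_pos: [0.6349, 0.089, 0.2267]
orientation: [0.0, -0.676, 0.737, -0.0]
wrist_force: [-1.4, -0.3, -0.5]
finger_gap: 0.0511
```

```bash
python3 st.py; python3 - <<'E'
from fit import *
q=np.load('q.npy')
c=cam('wrist');img=c['img'][...,::-1].copy()
print(proj(c,T(q,[[q[3]+.017,.072,.127]])))
for Y in(.072,-.072):
  k=T(q,[[q[3]+.017+a,Y+b,.127] for a,b in((-.018,-.007),(.018,-.007),(.018,.007),(-.018,.007))])
  cv2.polylines(img,[proj(c,k).astype(int).reshape(-1,1,2)],True,(0,255,255),1)
cv2.imwrite('pics/w4.png',img)
E
```

```text
8.45 tcp [0.6349 0.089  0.2267] yaw_y 3.055 F [-1.4 -0.3 -0.5] M [-0.04 -0.01  0.  ] j6 -1.47 gap 0.0511
[[317.01555458 285.91531807]]
```

View pics/w4.png

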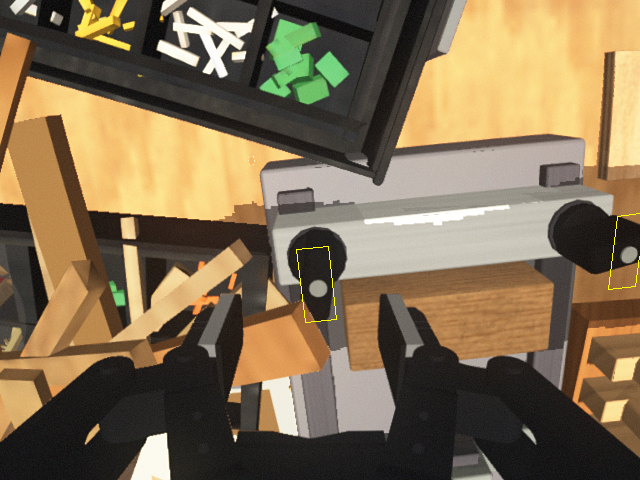

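Emit:
servo_tool --deltas '[{"dx": -2,"dy": 1,"dz": 0,"rx": 0,"ry": 0,"rz": 0,"fingers": 0.2},{"dx": 0,"dy": 0,"dz": -20,"rx": 0,"ry": 0,"rz": 0,"fingers": 0.2},{"dx": 0,"dy": 0,"dz": -15,"rx": 0,"ry": 0,"rz": 0,"fingers": 0.2},{"dx": 0,"dy": 0,"dz": -15,"rx": 0,"ry": 0,"rz": 0,"fingers": 0.2},{"dx": 0,"dy": 0,"dz": 0,"rx": 0,"ry": 0,"rz": 0,"fingers": 0.2}]'

```text
clock: 9.0
tcp_pos: [0.6309, 0.0902, 0.1742]
orientation: [-0.002, -0.675, 0.738, 0.001]
wrist_force: [-0.2, 0.2, -1.3]
finger_gap: 0.0338
```

Emit:
servo_tool --deltas '[{"dx": 1,"dy": 0,"dz": 0,"rx": 0,"ry": 0,"rz": 0,"fingers": 1},{"dx": 0,"dy": 0,"dz": 0,"rx": 0,"ry": 0,"rz": 0,"fingers": 1},{"dx": 0,"dy": 0,"dz": 0,"rx": 0,"ry": 0,"rz": 0,"fingers": 1},{"dx": 0,"dy": 0,"dz": 0,"rx": 0,"ry": 0,"rz": -0.1,"fingers": 1},{"dx": 0,"dy": 0,"dz": 0,"rx": 0,"ry": 0,"rz": -0.14,"fingers": 1},{"dx": 0,"dy": 0,"dz": 0,"rx": 0,"ry": 0,"rz": -0.14,"fingers": 1},{"dx": 0,"dy": 0,"dz": 0,"rx": 0,"ry": 0,"rz": -0.14,"fingers": 1},{"dx": 0,"dy": 0,"dz": 0,"rx": 0,"ry": 0,"rz": -0.14,"fingers": 1}]'

```text
clock: 9.8
tcp_pos: [0.6311, 0.0901, 0.177]
orientation: [-0.002, -0.398, 0.917, 0.001]
wrist_force: [-8.6, -0.5, 2.4]
finger_gap: 0.0129
```

Emit:
servo_tool --deltas '[{"dx": 0,"dy": 0,"dz": 0,"rx": 0,"ry": 0,"rz": -0.14,"fingers": 1},{"dx": 0,"dy": 0,"dz": 0,"rx": 0,"ry": 0,"rz": -0.14,"fingers": 1},{"dx": 0,"dy": 0,"dz": 0,"rx": 0,"ry": 0,"rz": -0.14,"fingers": 1},{"dx": 0,"dy": 0,"dz": 0,"rx": 0,"ry": 0,"rz": -0.14,"fingers": 1},{"dx": 0,"dy": 0,"dz": 0,"rx": 0,"ry": 0,"rz": -0.1,"fingers": 1},{"dx": 0,"dy": 0,"dz": 0,"rx": 0,"ry": 0,"rz": -0.05,"fingers": 1},{"dx": 0,"dy": 0,"dz": 0,"rx": 0,"ry": 0,"rz": 0,"fingers": 1}]'

```text
clock: 10.5
tcp_pos: [0.6305, 0.0911, 0.177]
orientation: [-0.003, -0.058, 0.998, 0.001]
wrist_force: [-8.5, 1.6, 4.5]
finger_gap: 0.0133
```

```bash
python3 st.py
```

```text
10.5 tcp [0.6305 0.0911 0.177 ] yaw_y 1.688 F [-8.5  1.6  4.5] M [0.17 1.88 1.47] j6 -0.1 gap 0.0133
```

Emit:
servo_tool --deltas '[{"dx": 0,"dy": 0,"dz": 0,"rx": 0,"ry": 0,"rz": 0,"fingers": 0.2},{"dx": 0,"dy": 0,"dz": 0,"rx": 0,"ry": 0,"rz": 0,"fingers": 0},{"dx": 0,"dy": 0,"dz": 0,"rx": 0,"ry": 0,"rz": 0,"fingers": 0},{"dx": 0,"dy": 0,"dz": 30,"rx": 0,"ry": 0,"rz": 0,"fingers": 0},{"dx": 0,"dy": 0,"dz": 40,"rx": 0,"ry": 0,"rz": 0,"fingers": 0},{"dx": -30,"dy": 20,"dz": 30,"rx": 0,"ry": 0,"rz": 0.145,"fingers": 0},{"dx": -30,"dy": 20,"dz": 0,"rx": 0,"ry": 0,"rz": 0.145,"fingers": 0},{"dx": -30,"dy": 20,"dz": 0,"rx": 0,"ry": 0,"rz": 0.145,"fingers": 0}]'

```text
clock: 11.3
tcp_pos: [0.5437, 0.1505, 0.2782]
orientation: [0.002, -0.273, 0.962, -0.0]
wrist_force: [0.3, 1.4, -0.5]
finger_gap: 0.0427
```

```bash
python3 st.py; python3 - <<'E'
from fit import *
c=dict(np.load('w2.npz'))
px=np.array([(371.8,186),(446.8,191),(365,303)])
print(np.round(back(c,px,.03),4))
def mod(p):return T(p,np.array([[-.065,.038,.03],[-.065,-.038,.03],[.065,.038,.03]]))
# rack x along +y world, rack y along -x... try corner assignment
def mod(p):return T(p,np.array([[-.065,-.038,.03],[-.065,.038,.03],[.065,-.038,.03]]))
r=least_squares(lambda p:(proj(c,mod(p))-px).ravel(),[.4,.27,1.57]);print(r.x,r.fun)
np.save('rack.npy',r.x)
print(T(r.x,[[-.038,0,.094],[0,0,.094],[.038,0,.094]]))
E
```

```text
11.3 tcp [0.5437 0.1505 0.2782] yaw_y 2.125 F [ 0.3  1.4 -0.5] M [ 0.03  0.03 -0.02] j6 -0.43 gap 0.0427
[[0.4342 0.1789 0.03  ]
 [0.3568 0.184  0.03  ]
 [0.4363 0.3096 0.03  ]]
[0.3972327  0.24625894 1.5387684 ] [ 1.00081949  1.13604956 -0.19654882 -1.41328841 -0.87609071  0.30175766]
[[0.39601585 0.20827843 0.094     ]
 [0.3972327  0.24625894 0.094     ]
 [0.39844956 0.28423945 0.094     ]]
```

Emit:
servo_tool --deltas '[{"dx": -20,"dy": 8,"dz": 0,"rx": 0,"ry": 0,"rz": 0.14,"fingers": -0.3},{"dx": -20,"dy": 8,"dz": 0,"rx": 0,"ry": 0,"rz": 0.14,"fingers": -0.3},{"dx": -20,"dy": 8,"dz": 0,"rx": 0,"ry": 0,"rz": 0.14,"fingers": -0.3},{"dx": -20,"dy": 8,"dz": 0,"rx": 0,"ry": 0,"rz": 0.14,"fingers": -0.3},{"dx": -20,"dy": 8,"dz": -10,"rx": 0,"ry": 0,"rz": 0.14,"fingers": -0.3},{"dx": -20,"dy": 8,"dz": -10,"rx": 0,"ry": 0,"rz": 0.14,"fingers": -0.3},{"dx": -20,"dy": 8,"dz": -10,"rx": 0,"ry": 0,"rz": 0.14,"fingers": -0.3},{"dx": -6,"dy": 2,"dz": 0,"rx": 0,"ry": 0,"rz": 0,"fingers": -0.3}]'

```text
clock: 12.1
tcp_pos: [0.3953, 0.2083, 0.2456]
orientation: [-0.001, -0.693, 0.721, 0.001]
wrist_force: [0.6, -0.2, 0.1]
finger_gap: 0.0552
```

```bash
python3 st.py; python3 - <<'E'
from fit import *
c0=dict(np.load('w2.npz'));q=np.load('q.npy')
px=[(115+u/2.2,35+v/2.2) for u,v in((425,318),(125,327),(422,200),(113,212))]
P=back(c0,px,.089);d=P[:,:2]-q[:2];co,s=np.cos(q[2]),np.sin(q[2]);print('work in clamp',np.round(np.c_[d[:,0]*co+d[:,1]*s,-d[:,0]*s+d[:,1]*co],4).tolist())
c=cam('wrist');img=c['img'][...,::-1].copy();r=np.load('rack.npy')
def line(P,col): cv2.polylines(img,[proj(c,P).astype(int).reshape(-1,1,2)],True,col,1)
line(T(r,[[a*.065,b*.038,.03] for a,b in((-1,-1),(1,-1),(1,1),(-1,1))]),(0,255,0))
for x in(-.038,0,.038): line(T(r,[[x+a*.01,b*.013,.094] for a,b in((-1,-1),(1,-1),(1,1),(-1,1))]),(0,255,255))
cv2.imwrite('pics/w5.png',img);np.savez('w5.npz',**c)
E
```

```text
12.1 tcp [0.3953 0.2083 0.2456] yaw_y 3.101 F [ 0.6 -0.2  0.1] M [ 0.03 -0.02  0.03] j6 -1.23 gap 0.0552
work in clamp [[0.0566, -0.0607], [0.0562, 0.0584], [0.1017, -0.0606], [0.101, 0.058]]
```

View pics/w5.png

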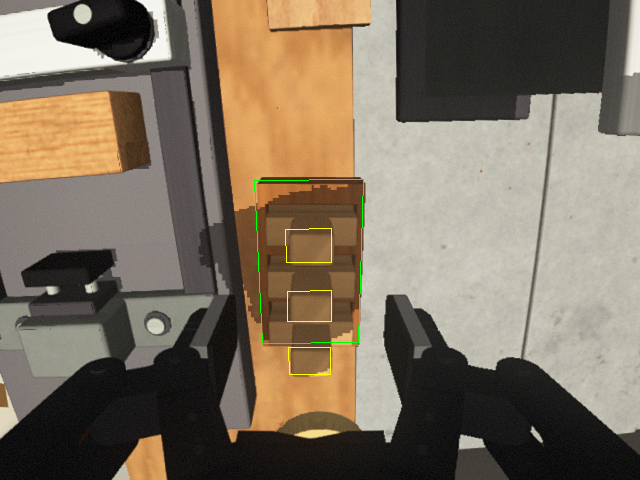

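Emit:
servo_tool --newtons 40 --deltas '[{"dx": 1,"dy": 0,"dz": -40,"rx": 0,"ry": 0,"rz": 0.01,"fingers": -0.3},{"dx": 0,"dy": 0,"dz": -40,"rx": 0,"ry": 0,"rz": 0,"fingers": -0.3},{"dx": 0,"dy": 0,"dz": -30,"rx": 0,"ry": 0,"rz": 0,"fingers": -0.3},{"dx": 0,"dy": 0,"dz": 0,"rx": 0,"ry": 0,"rz": 0,"fingers": -0.3},{"dx": 0,"dy": 0,"dz": 0,"rx": 0,"ry": 0,"rz": 0,"fingers": 1},{"dx": 0,"dy": 0,"dz": 0,"rx": 0,"ry": 0,"rz": 0,"fingers": 1},{"dx": 0,"dy": 0,"dz": 0,"rx": 0,"ry": 0,"rz": 0,"fingers": 1}]'

```text
clock: 12.85
tcp_pos: [0.3985, 0.2084, 0.1378]
orientation: [0.0, -0.696, 0.718, 0.0]
wrist_force: [-4.6, 0.4, 3.6]
finger_gap: 0.0255
```

```bash
python3 st.py
```

```text
12.85 tcp [0.3985 0.2084 0.1378] yaw_y 3.109 F [-4.6  0.4  3.6] M [0.07 1.02 0.02] j6 -1.24 gap 0.0255
```

Emit:
servo_tool --deltas '[{"dx": 0,"dy": 0,"dz": 15,"rx": 0,"ry": 0,"rz": 0,"fingers": 1},{"dx": 0,"dy": 0,"dz": 25,"rx": 0,"ry": 0,"rz": 0,"fingers": 1},{"dx": 0,"dy": 0,"dz": 40,"rx": 0,"ry": 0,"rz": 0,"fingers": 1},{"dx": 0,"dy": 0,"dz": 20,"rx": 0,"ry": 0,"rz": 0.025,"fingers": 1},{"dx": 40,"dy": -8,"dz": 0,"rx": 0,"ry": 0,"rz": 0.027,"fingers": 1},{"dx": 40,"dy": -8,"dz": 0,"rx": 0,"ry": 0,"rz": 0,"fingers": 1},{"dx": 40,"dy": -8,"dz": 0,"rx": 0,"ry": 0,"rz": 0,"fingers": 1},{"dx": 40,"dy": -9,"dz": 0,"rx": 0,"ry": 0,"rz": 0,"fingers": 1}]'

```text
clock: 13.65
tcp_pos: [0.5609, 0.1749, 0.2384]
orientation: [-0.002, 0.714, -0.7, 0.001]
wrist_force: [0.3, 1.1, -0.2]
finger_gap: 0.0256
```

Emit:
servo_tool --deltas '[{"dx": 0,"dy": 0,"dz": 0,"rx": 0,"ry": 0,"rz": 0,"fingers": 1},{"dx": 0,"dy": 0,"dz": 0,"rx": 0,"ry": 0,"rz": 0,"fingers": 1}]'

```text
clock: 13.85
tcp_pos: [0.5596, 0.1748, 0.237]
orientation: [-0.0, 0.714, -0.7, 0.0]
wrist_force: [-0.7, 0.8, -1.2]
finger_gap: 0.0255
```

```bash
python3 st.py; python3 - <<'E'
from fit import *
c=cam('wrist');img=c['img'][...,::-1].copy();q=np.load('q.npy')
s=env.get_state();p=s['tcp_pos']
def line(P,col): cv2.polylines(img,[proj(c,P).astype(int).reshape(-1,1,2)],True,col,1)
line(T(q,[[a,b,.044] for a,b in((.034,-.03),(.054,-.03),(.054,.03),(.034,.03))]),(0,255,0))
z=p[2]-.1258
for h,w in((.045,.03),(.082,.013)): line(np.array([[p[0]+a*w,p[1]+b*.01,z+h] for a,b in((-1,-1),(1,-1),(1,1),(-1,1))]),(0,255,255))
cv2.imwrite('pics/w6.png',img);np.savez('w6.npz',**c)
E
```

```text
13.85 tcp [0.5596 0.1748 0.237 ] yaw_y -3.123 F [-0.7  0.8 -1.2] M [0.02 0.08 0.07] j6 -1.42 gap 0.0255
```

View pics/w6.png

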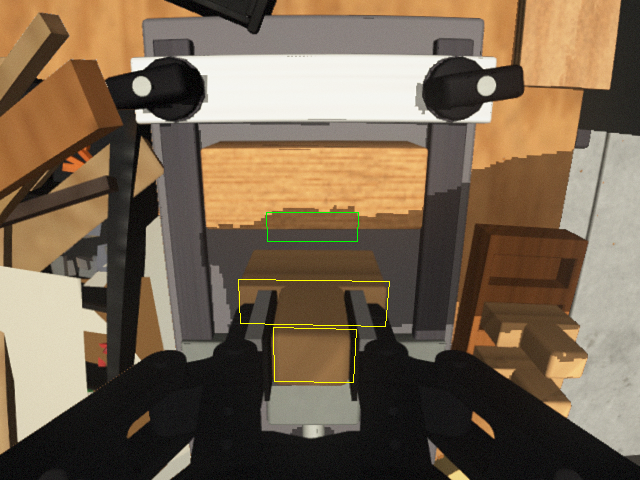

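Emit:
servo_tool --deltas '[{"dx": -1,"dy": 1,"dz": -25,"rx": 0,"ry": 0,"rz": 0,"fingers": 1},{"dx": 0,"dy": 0,"dz": -25,"rx": 0,"ry": 0,"rz": 0,"fingers": 1},{"dx": 0,"dy": 0,"dz": -12,"rx": 0,"ry": 0,"rz": 0,"fingers": 1},{"dx": 0,"dy": 0,"dz": -2,"rx": 0,"ry": 0,"rz": 0,"fingers": 1},{"dx": 0,"dy": 0,"dz": 0,"rx": 0,"ry": 0,"rz": 0,"fingers": 1}]'

```text
clock: 14.4
tcp_pos: [0.5571, 0.1765, 0.173]
orientation: [-0.0, 0.714, -0.7, 0.0]
wrist_force: [0.5, -0.3, -0.6]
finger_gap: 0.0255
```

Emit:
servo_tool --deltas '[{"dx": 0,"dy": 0,"dz": -1,"rx": 0,"ry": 0,"rz": 0,"fingers": 1},{"dx": 0,"dy": 0,"dz": 0,"rx": 0,"ry": 0,"rz": 0,"fingers": 1}]'

```text
clock: 14.6
tcp_pos: [0.558, 0.1764, 0.1725]
orientation: [-0.001, 0.714, -0.7, 0.001]
wrist_force: [-0.2, -0.1, -0.9]
finger_gap: 0.0253
```

Emit:
servo_tool --deltas '[{"dx": 0,"dy": 0,"dz": -1,"rx": 0,"ry": 0,"rz": 0,"fingers": 1},{"dx": 0,"dy": 0,"dz": -1,"rx": 0,"ry": 0,"rz": 0,"fingers": 1},{"dx": 0,"dy": 0,"dz": 0,"rx": 0,"ry": 0,"rz": 0,"fingers": 1}]'

```text
clock: 14.9
tcp_pos: [0.5577, 0.1762, 0.1697]
orientation: [-0.0, 0.714, -0.7, 0.0]
wrist_force: [-0.2, 0.7, 1.0]
finger_gap: 0.0258
```

Emit:
servo_tool --deltas '[{"dx": 0,"dy": 0,"dz": -1,"rx": 0,"ry": 0,"rz": 0,"fingers": 1},{"dx": 0,"dy": 0,"dz": -1,"rx": 0,"ry": 0,"rz": 0,"fingers": 1},{"dx": 0,"dy": 0,"dz": 0,"rx": 0,"ry": 0,"rz": 0,"fingers": 1}]'

```text
clock: 15.2
tcp_pos: [0.5575, 0.1763, 0.1696]
orientation: [-0.001, 0.714, -0.7, 0.001]
wrist_force: [-4.8, -1.3, 13.9]
finger_gap: 0.0255
```

Emit:
servo_tool --deltas '[{"dx": 0,"dy": 0,"dz": 2,"rx": 0,"ry": 0,"rz": 0,"fingers": 1},{"dx": 0,"dy": 0,"dz": 0,"rx": 0,"ry": 0,"rz": 0,"fingers": 0.2},{"dx": 0,"dy": 0,"dz": 0,"rx": 0,"ry": 0,"rz": 0,"fingers": -0.2},{"dx": 0,"dy": 0,"dz": 0,"rx": 0,"ry": 0,"rz": 0,"fingers": -0.2},{"dx": 0,"dy": 0,"dz": 0,"rx": 0,"ry": 0,"rz": 0,"fingers": -0.2},{"dx": 0,"dy": 0,"dz": 30,"rx": 0,"ry": 0,"rz": 0,"fingers": -0.2},{"dx": 0,"dy": 0,"dz": 40,"rx": 0,"ry": 0,"rz": 0,"fingers": -0.2},{"dx": 0,"dy": 0,"dz": 0,"rx": 0,"ry": 0,"rz": 0,"fingers": -0.2}]'

```text
clock: 16.0
tcp_pos: [0.5599, 0.1767, 0.2447]
orientation: [-0.004, 0.714, -0.7, 0.003]
wrist_force: [1.2, -0.2, 0.5]
finger_gap: 0.051
```

```bash
python3 st.py; python3 - <<'E'
from fit import *
c=cam('wrist');img=c['img'][...,::-1].copy();q=np.load('q.npy')
def line(P,col): cv2.polylines(img,[proj(c,P).astype(int).reshape(-1,1,2)],True,col,1)
X=.0436
line(T(q,[[X+a*.01,b*.03,.089] for a,b in((-1,-1),(1,-1),(1,1),(-1,1))]),(0,255,0))
line(T(q,[[X+a*.01,b*.013,.126] for a,b in((-1,-1),(1,-1),(1,1),(-1,1))]),(0,255,255))
line(T(q,[[0,-.023,.084],[0,.023,.084],[0,.023,.048],[0,-.023,.048]]),(255,255,0))
cv2.imwrite('pics/w7.png',img);np.savez('w7.npz',**c)
E
```

```text
16.0 tcp [0.5599 0.1767 0.2447] yaw_y -3.121 F [ 1.2 -0.2  0.5] M [ 0.02 -0.09  0.  ] j6 -1.42 gap 0.051
```

View pics/w7.png

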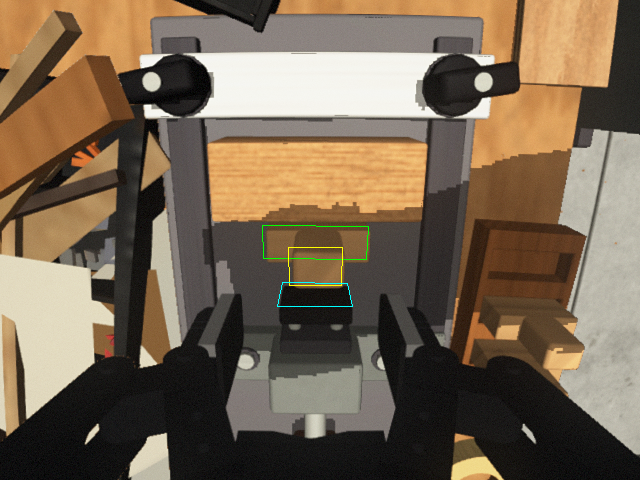

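Emit:
servo_tool --deltas '[{"dx": -40,"dy": 15,"dz": 0,"rx": 0,"ry": 0,"rz": -0.025,"fingers": -0.3},{"dx": -40,"dy": 15,"dz": 0,"rx": 0,"ry": 0,"rz": -0.025,"fingers": -0.3},{"dx": -40,"dy": 20,"dz": 0,"rx": 0,"ry": 0,"rz": 0,"fingers": -0.3},{"dx": -40,"dy": 20,"dz": -10,"rx": 0,"ry": 0,"rz": 0,"fingers": -0.3},{"dx": 0,"dy": 0,"dz": -40,"rx": 0,"ry": 0,"rz": 0,"fingers": -0.3},{"dx": 0,"dy": 0,"dz": -20,"rx": 0,"ry": 0,"rz": 0,"fingers": -0.3},{"dx": 0,"dy": 0,"dz": 0,"rx": 0,"ry": 0,"rz": 0,"fingers": -0.3}]'

```text
clock: 16.75
tcp_pos: [0.3943, 0.2454, 0.1659]
orientation: [-0.003, -0.697, 0.717, 0.001]
wrist_force: [-0.7, -1.2, 0.4]
finger_gap: 0.0554
```

```bash
python3 st.py
```

```text
16.75 tcp [0.3943 0.2454 0.1659] yaw_y 3.113 F [-0.7 -1.2  0.4] M [0.02 0.01 0.02] j6 -1.16 gap 0.0554
```

Emit:
servo_tool --deltas '[{"dx": 2,"dy": 1,"dz": -15,"rx": 0,"ry": 0,"rz": 0,"fingers": -0.3},{"dx": 1,"dy": 0,"dz": -14,"rx": 0,"ry": 0,"rz": 0,"fingers": -0.3},{"dx": 0,"dy": 0,"dz": 0,"rx": 0,"ry": 0,"rz": 0,"fingers": -0.3},{"dx": 0,"dy": 0,"dz": 0,"rx": 0,"ry": 0,"rz": 0,"fingers": 1},{"dx": 0,"dy": 0,"dz": 0,"rx": 0,"ry": 0,"rz": 0,"fingers": 1},{"dx": 0,"dy": 0,"dz": 0,"rx": 0,"ry": 0,"rz": 0,"fingers": 1}]'

```text
clock: 17.35
tcp_pos: [0.4001, 0.2473, 0.141]
orientation: [-0.0, -0.697, 0.717, 0.0]
wrist_force: [-3.3, -0.9, 2.9]
finger_gap: 0.0255
```

```bash
python3 st.py
```

```text
17.35 tcp [0.4001 0.2473 0.141 ] yaw_y 3.112 F [-3.3 -0.9  2.9] M [ 0.08  0.7  -0.07] j6 -1.16 gap 0.0255
```

Emit:
servo_tool --deltas '[{"dx": 0,"dy": 0,"dz": 15,"rx": 0,"ry": 0,"rz": 0,"fingers": 1},{"dx": 0,"dy": 0,"dz": 25,"rx": 0,"ry": 0,"rz": 0,"fingers": 1},{"dx": 0,"dy": 0,"dz": 40,"rx": 0,"ry": 0,"rz": 0,"fingers": 1},{"dx": 0,"dy": -20,"dz": 15,"rx": 0,"ry": 0,"rz": 0.025,"fingers": 1},{"dx": 40,"dy": -17,"dz": 0,"rx": 0,"ry": 0,"rz": 0.025,"fingers": 1},{"dx": 40,"dy": -5,"dz": 0,"rx": 0,"ry": 0,"rz": 0,"fingers": 1},{"dx": 40,"dy": 0,"dz": 0,"rx": 0,"ry": 0,"rz": 0,"fingers": 1},{"dx": 40,"dy": 0,"dz": 0,"rx": 0,"ry": 0,"rz": 0,"fingers": 1}]'

```text
clock: 18.15
tcp_pos: [0.5622, 0.2047, 0.2361]
orientation: [-0.001, 0.714, -0.7, 0.001]
wrist_force: [0.3, -0.2, 0.2]
finger_gap: 0.0257
```

Emit:
servo_tool --deltas '[{"dx": 0,"dy": 0,"dz": 0,"rx": 0,"ry": 0,"rz": 0,"fingers": 1},{"dx": 0,"dy": 0,"dz": 0,"rx": 0,"ry": 0,"rz": 0,"fingers": 1}]'

```text
clock: 18.35
tcp_pos: [0.5609, 0.2049, 0.2348]
orientation: [0.0, 0.714, -0.7, -0.0]
wrist_force: [-0.1, -0.3, -0.8]
finger_gap: 0.025
```

```bash
python3 st.py;python3 - <<'E'
from fit import *
c=cam('wrist');img=c['img'][...,::-1].copy();q=np.load('q.npy')
s=env.get_state();p=s['tcp_pos']
def line(P,col): cv2.polylines(img,[proj(c,P).astype(int).reshape(-1,1,2)],True,col,1)
z=p[2]-.129
for h,w in((.045,.03),(.082,.013),(0,.03)): line(np.array([[p[0]+a*w,p[1]-.001+b*.01,z+h] for a,b in((-1,-1),(1,-1),(1,1),(-1,1))]),(0,255,255))
line(T(q,[[.0436+a*.01,b*.03,.089] for a,b in((-1,-1),(1,-1),(1,1),(-1,1))]),(0,255,0))
cv2.imwrite('pics/w8.png',img);np.savez('w8.npz',**c)
E
```

```text
18.35 tcp [0.5609 0.2049 0.2348] yaw_y -3.122 F [-0.1 -0.3 -0.8] M [ 0.   -0.03  0.06] j6 -1.37 gap 0.025
```

View pics/w8.png

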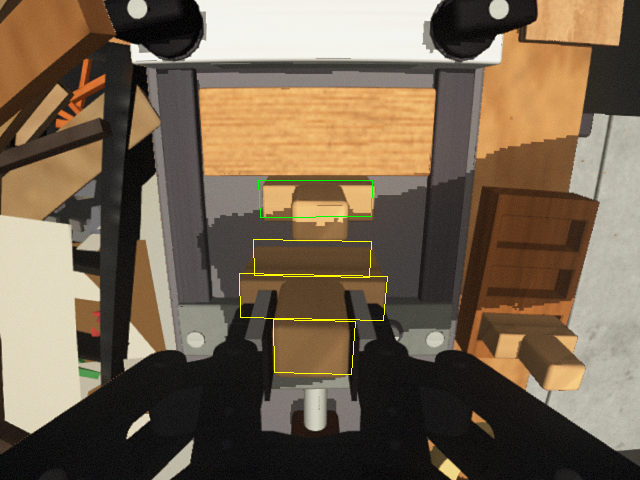

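Emit:
servo_tool --deltas '[{"dx": -2,"dy": -4,"dz": -15,"rx": 0,"ry": 0,"rz": 0,"fingers": 1},{"dx": 0,"dy": 0,"dz": -20,"rx": 0,"ry": 0,"rz": 0,"fingers": 1},{"dx": 0,"dy": 0,"dz": -20,"rx": 0,"ry": 0,"rz": 0,"fingers": 1},{"dx": 0,"dy": 0,"dz": -5,"rx": 0,"ry": 0,"rz": 0,"fingers": 1},{"dx": 0,"dy": 0,"dz": -1,"rx": 0,"ry": 0,"rz": 0,"fingers": 1},{"dx": 0,"dy": 0,"dz": 0,"rx": 0,"ry": 0,"rz": 0,"fingers": 1}]'

```text
clock: 19.0
tcp_pos: [0.5583, 0.2015, 0.1754]
orientation: [-0.0, 0.714, -0.7, 0.0]
wrist_force: [-0.2, 0.1, -0.4]
finger_gap: 0.0254
```

Emit:
servo_tool --deltas '[{"dx": 0,"dy": 0,"dz": -1,"rx": 0,"ry": 0,"rz": 0,"fingers": 1},{"dx": 0,"dy": 0,"dz": -1,"rx": 0,"ry": 0,"rz": 0,"fingers": 1},{"dx": 0,"dy": 0,"dz": 0,"rx": 0,"ry": 0,"rz": 0,"fingers": 1}]'

```text
clock: 19.3
tcp_pos: [0.5587, 0.2013, 0.1729]
orientation: [-0.0, 0.714, -0.7, 0.0]
wrist_force: [0.2, 0.0, 0.4]
finger_gap: 0.0249
```

Emit:
servo_tool --deltas '[{"dx": 0,"dy": 0,"dz": -1,"rx": 0,"ry": 0,"rz": 0,"fingers": 1},{"dx": 0,"dy": 0,"dz": -1,"rx": 0,"ry": 0,"rz": 0,"fingers": 1},{"dx": 0,"dy": 0,"dz": 0,"rx": 0,"ry": 0,"rz": 0,"fingers": 1}]'

```text
clock: 19.6
tcp_pos: [0.5586, 0.2014, 0.1727]
orientation: [-0.001, 0.714, -0.7, 0.0]
wrist_force: [-4.7, -0.2, 13.1]
finger_gap: 0.025
```

Emit:
servo_tool --deltas '[{"dx": 0,"dy": 0,"dz": 2,"rx": 0,"ry": 0,"rz": 0,"fingers": 1},{"dx": 0,"dy": 0,"dz": 0,"rx": 0,"ry": 0,"rz": 0,"fingers": 0.2},{"dx": 0,"dy": 0,"dz": 0,"rx": 0,"ry": 0,"rz": 0,"fingers": -0.2},{"dx": 0,"dy": 0,"dz": 0,"rx": 0,"ry": 0,"rz": 0,"fingers": -0.2},{"dx": 0,"dy": 0,"dz": 0,"rx": 0,"ry": 0,"rz": 0,"fingers": -0.2},{"dx": 0,"dy": 0,"dz": 30,"rx": 0,"ry": 0,"rz": 0,"fingers": -0.2},{"dx": 0,"dy": 0,"dz": 40,"rx": 0,"ry": 0,"rz": 0,"fingers": -0.2},{"dx": 0,"dy": 0,"dz": 10,"rx": 0,"ry": 0,"rz": 0,"fingers": -0.2}]'

```text
clock: 20.4
tcp_pos: [0.5601, 0.2016, 0.2565]
orientation: [-0.003, 0.714, -0.7, 0.002]
wrist_force: [0.6, -0.7, 0.7]
finger_gap: 0.0512
```

Emit:
servo_tool --deltas '[{"dx": 0,"dy": 30,"dz": 0,"rx": 0,"ry": 0,"rz": 0,"fingers": 1},{"dx": 0,"dy": 40,"dz": 0,"rx": 0,"ry": 0,"rz": 0,"fingers": 1},{"dx": 0,"dy": 40,"dz": 0,"rx": 0,"ry": 0,"rz": 0,"fingers": 1},{"dx": -3,"dy": 40,"dz": 0,"rx": 0,"ry": 0,"rz": 0,"fingers": 1},{"dx": 0,"dy": 36,"dz": 0,"rx": 0,"ry": 0,"rz": 0,"fingers": 1},{"dx": 0,"dy": 0,"dz": 0,"rx": 0,"ry": 0,"rz": 0,"fingers": 1},{"dx": 0,"dy": 0,"dz": 0,"rx": 0,"ry": 0,"rz": 0,"fingers": 1}]'

```text
clock: 21.1
tcp_pos: [0.5549, 0.3878, 0.2512]
orientation: [0.001, 0.715, -0.699, -0.0]
wrist_force: [0.1, 0.1, -0.4]
finger_gap: 0.0
```

```bash
python3 st.py;python3 - <<'E'
from fit import *
c=cam('wrist');img=c['img'][...,::-1].copy();q=np.load('q.npy');np.savez('w9.npz',**c)
cs=cam('side')
def line(c,v,P,col,S=1,o=(0,0)): cv2.polylines(v,[((proj(c,P)-o)*S).astype(int).reshape(-1,1,2)],True,col,1)
hd=T(q,[[-.13+a*.01,b*.017,.139] for a,b in((-1,-1),(1,-1),(1,1),(-1,1))])
pk=lambda X:T(q,[[X+a*.01,b*.03,.089] for a,b in((-1,-1),(1,-1),(1,1),(-1,1))])
for v,cc in((img,c),):
  line(cc,v,hd,(0,255,255));line(cc,v,pk(.0436),(0,255,0));line(cc,v,pk(.0195),(0,255,0))
o=(215,205);S=3
v=cv2.resize(cs['img'][205:315,215:375,::-1],None,fx=S,fy=S,interpolation=cv2.INTER_CUBIC)
v=np.ascontiguousarray(v);line(cs,v,hd,(0,255,255),S,o)
out=np.zeros((600,800,3),np.uint8);out[:]=0
w=img[:,60:560];w=cv2.resize(w,(400,384));out[:384,:400]=w;out[384-330+0:384,0:0]=0
vv=cv2.resize(v,(400,275));out[:275,400:]=vv
cv2.imwrite('pics/w9.png',out[:384])
E
```

```text
21.1 tcp [0.5549 0.3878 0.2512] yaw_y -3.119 F [ 0.1  0.1 -0.4] M [-0.02 -0.05 -0.01] j6 -1.1 gap 0.0
```

View pics/w9.png

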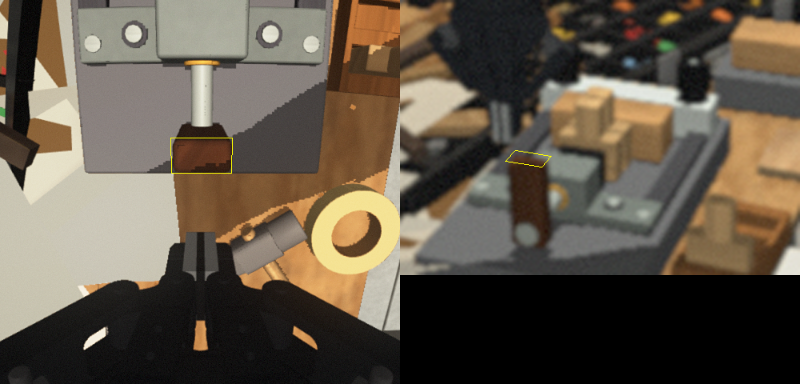

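```bash
python3 - <<'E'
from fit import *
q=np.load('q.npy');cs=cam('side');np.savez('s9.npz',**cs)
for X in(.0436,.0195):
  print('tab',proj(cs,T(q,[[X,-.013,.126],[X,.013,.126]])).round(1).tolist(),'body',proj(cs,T(q,[[X-.01,-.03,.089],[X-.01,.03,.089],[X-.01,-.03,.044]])).round(1).tolist())
for o in cut_out('packer_0','side')[:5]:
  ys,xs=np.nonzero(o['region']);print(round(o['confidence'],2),np.round(o['extent']),xs.mean().round(),ys.mean().round(),len(xs))
E
```

```text
tab [[299.6, 240.6], [289.7, 239.2]] body [[304.9, 256.6], [282.4, 253.1], [305.1, 272.4]]
tab [[296.1, 244.8], [286.2, 243.4]] body [[301.6, 261.1], [278.7, 257.5], [301.9, 277.0]]
0.91 [331. 284. 358. 314.] 344.0 300.0 543
0.7 [281. 247. 305. 276.] 293.0 258.0 400
0.54 [282. 236. 307. 271.] 300.0 252.0 174
```

Emit:
servo_tool --deltas '[{"dx": 0,"dy": 0,"dz": -35,"rx": 0,"ry": 0,"rz": 0,"fingers": 1},{"dx": 0,"dy": 0,"dz": -38,"rx": 0,"ry": 0,"rz": 0,"fingers": 1},{"dx": 0,"dy": -10,"dz": 0,"rx": 0,"ry": 0,"rz": 0,"fingers": 1},{"dx": 0,"dy": -5,"dz": 0,"rx": 0,"ry": 0,"rz": 0,"fingers": 1},{"dx": 0,"dy": 0,"dz": 0,"rx": 0,"ry": 0,"rz": 0,"fingers": 1}]'

```text
clock: 21.8
tcp_pos: [0.5564, 0.3713, 0.1816]
orientation: [-0.001, 0.714, -0.7, 0.0]
wrist_force: [-0.8, 2.1, -0.9]
finger_gap: -0.0001
```

Emit:
servo_tool --deltas '[{"dx": 0,"dy": -5,"dz": 0,"rx": 0,"ry": 0,"rz": 0,"fingers": 1},{"dx": 0,"dy": -5,"dz": 0,"rx": 0,"ry": 0,"rz": 0,"fingers": 1},{"dx": 0,"dy": 0,"dz": 0,"rx": 0,"ry": 0,"rz": 0,"fingers": 1}]'

```text
clock: 22.1
tcp_pos: [0.5564, 0.3621, 0.1812]
orientation: [-0.002, 0.714, -0.7, 0.001]
wrist_force: [0.8, 1.5, 1.9]
finger_gap: -0.0002
```

Emit:
servo_tool --deltas '[{"dx": 0,"dy": -3,"dz": 0,"rx": 0,"ry": 0,"rz": 0,"fingers": 1},{"dx": 0,"dy": -3,"dz": 0,"rx": 0,"ry": 0,"rz": 0,"fingers": 1},{"dx": 0,"dy": -3,"dz": 0,"rx": 0,"ry": 0,"rz": 0,"fingers": 1},{"dx": 0,"dy": -3,"dz": 0,"rx": 0,"ry": 0,"rz": 0,"fingers": 1},{"dx": 0,"dy": 0,"dz": 0,"rx": 0,"ry": 0,"rz": 0,"fingers": 1}]'

```text
clock: 22.6
tcp_pos: [0.5557, 0.35, 0.1795]
orientation: [-0.0, 0.714, -0.7, 0.0]
wrist_force: [0.9, 3.5, 1.7]
finger_gap: 0.0004
```

Emit:
servo_tool --deltas '[{"dx": 0,"dy": -3,"dz": 0,"rx": 0,"ry": 0,"rz": 0,"fingers": 1},{"dx": 0,"dy": -3,"dz": 0,"rx": 0,"ry": 0,"rz": 0,"fingers": 1},{"dx": 0,"dy": 0,"dz": 0,"rx": 0,"ry": 0,"rz": 0,"fingers": 1}]'

```text
clock: 22.9
tcp_pos: [0.5557, 0.3441, 0.1794]
orientation: [-0.0, 0.714, -0.7, 0.0]
wrist_force: [1.8, 3.4, 2.1]
finger_gap: 0.0002
```

Emit:
servo_tool --deltas '[{"dx": 0,"dy": -2,"dz": 0,"rx": 0,"ry": 0,"rz": 0,"fingers": 1},{"dx": 0,"dy": 0,"dz": 0,"rx": 0,"ry": 0,"rz": 0,"fingers": 1}]'

```text
clock: 23.1
tcp_pos: [0.5556, 0.3427, 0.1794]
orientation: [-0.001, 0.714, -0.7, -0.0]
wrist_force: [1.9, 5.1, 1.9]
finger_gap: 0.0001
```

Emit:
servo_tool --deltas '[{"dx": 0,"dy": -2,"dz": 0,"rx": 0,"ry": 0,"rz": 0,"fingers": 1},{"dx": 0,"dy": 0,"dz": 0,"rx": 0,"ry": 0,"rz": 0,"fingers": 1}]'

```text
clock: 23.3
tcp_pos: [0.5557, 0.3411, 0.1794]
orientation: [-0.001, 0.714, -0.7, -0.001]
wrist_force: [2.4, 7.7, 1.9]
finger_gap: -0.0001
```

Emit:
servo_tool --deltas '[{"dx": 0,"dy": -2,"dz": 0,"rx": 0,"ry": 0,"rz": 0,"fingers": 1},{"dx": 0,"dy": 0,"dz": 0,"rx": 0,"ry": 0,"rz": 0,"fingers": 1}]'

```text
clock: 23.5
tcp_pos: [0.5557, 0.3396, 0.1794]
orientation: [-0.001, 0.715, -0.7, -0.001]
wrist_force: [2.2, 8.3, 1.9]
finger_gap: 0.0003
```

Emit:
servo_tool --deltas '[{"dx": 0,"dy": -2,"dz": 0,"rx": 0,"ry": 0,"rz": 0,"fingers": 1},{"dx": 0,"dy": 0,"dz": 0,"rx": 0,"ry": 0,"rz": 0,"fingers": 1}]'

```text
clock: 23.7
tcp_pos: [0.5557, 0.3379, 0.1794]
orientation: [-0.002, 0.715, -0.699, -0.001]
wrist_force: [3.2, 10.1, 0.6]
finger_gap: 0.0001
```

Emit:
servo_tool --deltas '[{"dx": 0,"dy": -2,"dz": 0,"rx": 0,"ry": 0,"rz": 0,"fingers": 1},{"dx": 0,"dy": 0,"dz": 0,"rx": 0,"ry": 0,"rz": 0,"fingers": 1},{"dx": 0,"dy": 0,"dz": 0,"rx": 0,"ry": 0,"rz": 0,"fingers": 1}]'

```text
clock: 24.0
tcp_pos: [0.5557, 0.3365, 0.1794]
orientation: [-0.002, 0.715, -0.699, -0.001]
wrist_force: [1.8, 11.2, 0.0]
finger_gap: 0.0004
```

```bash
python3 st.py; python3 - <<'E'
from fit import *
q=np.load('q.npy');cs=cam('side');a=np.load('s9.npz')['img']
cv2.imwrite('pics/s10.png',cs['img'][...,::-1])
F=q[3]
for X in(F-.045-.01,F-.045-.03):
  print('pred tab',proj(cs,T(q,[[X,-.013,.126],[X,.013,.126]])).round(1).tolist(),'body',proj(cs,T(q,[[X-.01,-.03,.089],[X-.01,.03,.089],[X-.01,-.03,.044]])).round(1).tolist())
print('pred work top',proj(cs,T(q,[[F-.045,-.06,.089],[F-.045,.06,.089],[F,-.06,.089]])).round(1).tolist())
for t in('packer_0','work_narrow','knob_near','knob_far'):
 for o in cut_out(t,'side')[:3]:
  r=o['region'];ys,xs=np.nonzero(r);print(t,round(o['confidence'],2),np.round(o['extent']),len(xs))
E
sleep 0; python3 st.py
```

```text
24.0 tcp [0.5557 0.3365 0.1794] yaw_y -3.12 F [ 1.8 11.2  0. ] M [ 2.1  -0.46  0.01] j6 -1.17 gap 0.0004
pred tab [[301.7, 238.0], [292.0, 236.6]] body [[306.9, 253.8], [284.7, 250.4], [307.2, 269.5]]
pred tab [[298.9, 241.4], [289.1, 240.0]] body [[304.3, 257.5], [281.7, 254.0], [304.5, 273.2]]
pred work top [[320.8, 252.0], [276.7, 245.4], [326.1, 244.3]]
packer_0 0.7 [293. 233. 308. 271.] 109
packer_0 0.65 [331. 282. 358. 314.] 574
packer_0 0.52 [288. 243. 310. 275.] 255
work_narrow 0.62 [286. 258. 301. 274.] 36
work_narrow 0.23 [359. 257. 392. 277.] 525
knob_near 0.75 [327. 230. 341. 245.] 222
knob_far 0.66 [384. 195. 417. 231.] 601
knob_far 0.4 [283. 220. 292. 233.] 59
24.25 tcp [0.5557 0.3365 0.1794] yaw_y -3.119 F [ 1.8 11.3  0.7] M [ 2.12 -0.44 -0.01] j6 -1.17 gap 0.0003
```

```bash
python3 -c "from workcell import job; print(job.hand_in())"; python3 st.py
```

```text
the job is handed in; nothing more can be done
None
the job is handed in; nothing more can be done
```

The job is handed in at 24.3 s, with the ram held forward and the stack clamped. The hand-in gave no verdict.

- **Knobs:** I turned the near knob and then the far knob clockwise until each resisted at its end stop (1.3 and 1.5 N m). A later wrist picture showed both bars lying across the fence.
- **Packers:** The workpiece was the narrow block, about 12 mm short of the fence, so the job needed two packers. I stood both in the middle of the gap and left the third in the rack.
- **Clamping:** I pushed the ram handle with the shut fingers. The wrist force rose from 3.4 N to 11.3 N over about 34 mm of ram travel. From that I reckon the pad is 5 to 7 mm in and pressing about 8 N.

**Last checks:** The final side-camera detections put both packers where the model expected them, within about 3 pixels, and the third still in the rack.

**Not confirmed:**
- That camera's detector mislabelled other things as the workpiece. That the block reached the fence therefore rests on where the force started to rise (about 29 mm of travel, as expected).
- The pad and fence contact forces were inferred, not measured directly.

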